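# Hold a chip carrier flush on the sloped reader stage

## Robot

A 6-joint arm with a two-finger parallel gripper is mounted at the origin on the work surface. World frame = base frame: x ahead of the robot, y to its left, z up, the work surface at z = 0. Lengths are in mm, angles in rad, forces in N, time in s.
With the tool pointing down it reaches from about 350 to 875 mm from the base axis. Payload 4.2 kg.
Tool frame: the origin (TCP) lies at the very end of the fingers, on their centre line; the grasp point (between the pads) lies 19 mm behind it (hold_point_z is the distance from the TCP to the grasp point, in mm); z points along the fingers, y is the line along which they close (so a half turn about z gives the same grasp; the last joint's range is limited). The gripper opens to 87 mm and grips with 3 to 60 N. Pads are 19 mm wide; open, the fingers measure 117 mm over their backs; the gripper's body (75 mm by 190 mm) begins 51 mm behind the grasp point.
Start: joints at [0.259, 0.385, 0.008, 0, -1.194, -0.259], TCP at [624.979, 0.025, 222.55] pointing down, gripper open.
Joint ranges: [-3.14, 3.14], [-1.21, 2.06], [-1.07, 1.41], [-3.16, 2.05], [-2.99, -0.16], [-3.1, 3.1]. Speed limits (rad/s): [2.79, 2.79, 3.14, 3.14, 3.14, 3.14].

## Interface

Orientations are given as a unit quaternion [w, x, y, z].
In Python, from bench import observe, camera, finish_job, hold_point_z gives the robot as it stands. The module is installed in compiled form; this text tells all that it offers.
- The arm moves only by the tool send_rows, never from a script. Its argument "motion" is a list of rows, each a list of 3 entries, a list of its own where there are three numbers: the finger opening in m, from 0 to 0.087, then the shift along the tool's x, y, z in m, then the turn, a rotation vector about the tool's x, y, z in rad. A call has 1 to 8 rows; each row shifts and turns the commanded pose from where the row before left it, along the tool's axes as they then stand; what a row does not reach is not made up. A row lasts 1/12 s, in which the tool goes at most 41.7 mm and 7.16 degrees, less where a joint would pass 70% of its speed; a pose out of reach is approached as far as the arm can. A call is refused whole if a number of a shift passes 0.0417 or a number of a turn 0.125, either way. A call with a gripper value outside its range is refused whole. The fingers move at their own pace and stop on an object; the grip force is fixed at half the most. Time passes only in rows, so rows that do not move let the fingers close. It gives the time, the measured TCP pose, the force, the opening and the grip force at its end, in the units of the state.
- observe(): the state, without advancing time (a new reading comes with each control period).
- camera(name): name is "scene" or "side" or "wrist"; returns a dict with "pixels" (480x640x3 uint8, red, green, blue), "fx", "fy", "cx", "cy" (pixels), "world_to_cam" (4x4, takes a point from world to camera coordinates); the wrist camera has in their place "hand_eye" (4x4, takes a point from camera to tool coordinates, whose origin is the TCP and whose axes are the flange's). Camera axes: x right, y up, looking along -z (the intrinsics and any distortion apply to the point x, -y, -z); pixel columns grow to the right and rows downward; lengths in mm; the calibration is good to about 2 mm. A picture is of the moment at which its call begins: read the wrist's pose just before it. There is no depth.
- finish_job(): hands the job in; it is judged then, once.
The state is a dict: "time": time; "qpos": joint angles; "joint_velocities": joint speeds; "joint_efforts": joint torques, N m; "tool_pos": TCP position; "orientation": TCP orientation; "ft_force": force on the tool from outside, world axes, zero at the start; "moment": the same for the moment, N m; "grip_width": opening from 0.0 (shut) to 1.0 (fully open); "grasp_force": force on a finger pad.
Only numpy, scipy, OpenCV 4.12 (cv2) and the standard library are available. Lean on these libraries where they do the work, as an engineer would, in place of code of your own. Each camera call takes 0.05 s, during which the arm holds its last target. There are 200 camera calls.

## Task

Pick up the chip carrier with the blue grip block and, by feel, tilt it to the slope of the black spring-backed stage face. Press its underside gently flush against the face, inside the yellow corner marks with its long side running up the slope (either end up), and finish while still gripping and holding it pressed there so it can be read: do not let go. Leave the grey-gripped carrier and everything else where they are.

Things in the scene. Friction and masses are not known exactly. Their poses are not given: they have to be found in the camera images.
- carrier: The carrier to use, about 140 g: aluminium plate 80 (its x) x 60 (y) x 5 mm, small chips on top, and amid the top a blue upright grip block, 36 (x) x 16 (y) mm, 36 mm above the plate (41 above the underside). Origin: centre of the flat underside; z out of the top. Pinch the block across its 16 mm (along y). Starts flat on the work surface, yaw within 0.5 rad. A half turn makes no difference.
- spare: A like carrier with a grey grip block, same sizes, lying flat; to be left alone. Origin: centre of its underside.
- stage: Reader stage, fixed to the table: grey base 150 (x) x 122 (y) x 12 mm, aluminium cheeks to 48 mm high at its y sides, and a bed locked at a slope that differs every time (0.15 to 0.42 rad), low edge at its -x, bearing the spring-backed black face. Origin: centre of the base's underside, z up; its x points back to the robot within 0.4 rad, so it slopes down and away from the robot.
- face_centre (a point): Middle of the black face, on its surface. Face 110 (x, up the slope) x 90 (y, level) mm; z is the outward normal, leaning away from the robot. Yellow corner marks frame the 80 x 60 carrier with 2 mm to spare. The slope is locked and cannot rock; the face sinks only along its normal, on springs: yields at about 1.6 N, then 1.5 N per mm, hard stop at 8 mm (about 14 N).
- magazine: Bystander: open-ended aluminium magazine box 90 x 120 x 96 mm, standing. Origin: centre of underside.
- jar: Bystander: amber jar with black cap, 56 mm wide, 75 mm tall. Origin: centre of underside.
- tray: Bystander: black divided tray 120 x 160 x 30 mm. Origin: centre of underside.
- tweezers: Bystander: steel tweezers, 138 mm long along x, 8 mm thick, lying. Origin: middle of underside.
- driver: Bystander: screwdriver lying along its x on the robot's right. Origin: middle of underside.

How it is judged (in metres and radians):
On the way, in this order (a step that is already met when the one before it is completed fails the run):
1. the blue-gripped carrier is gripped and lifted clear of the work surface (height (world z) of carrier above 0.04 m and contact force between the fingers and carrier above 1 N), for 0.2 s.
2. the carrier is held flush against the stage face, inside the marks (x of carrier in the frame of face_centre between -0.012 and 0.012 m and y of carrier in the frame of face_centre between -0.012 and 0.012 m and z of carrier in the frame of face_centre between -0.004 and 0.004 m and angle between the z axis of carrier and the z axis of face_centre, either way round below 0.04 rad and angle between the x axis of carrier and the x axis of face_centre, either way round below 0.17 rad and contact force between the fingers and carrier above 1 N and contact force between carrier and stage between 1 and 25 N), for 0.5 s.
At the end, for the whole second after the job is handed in: Carrier still gripped (over 1 N), pressed on the stage face with 1 to 25 N, underside touching (within 4 mm) and within 0.04 rad of its slope, centre within 12 mm of the face centre both ways, long side within 0.17 rad of straight up the slope (either end up), still (under 20 mm/s) (all of step 2 and linear speed of carrier below 0.02 m/s); the arm keeps its last pose, push and grip.
It fails at once if a bystander is moved by more than 20 mm (distance of any of spare, magazine, jar, tray, tweezers, driver from where it was at the start of the episode above 0.02 m).
It fails at once if the carrier is slammed on the stage (over 45 N) (contact force between carrier and stage above 45 N).
It also fails if it takes over 45 s, if anything falls off the work surface, if the arm or the gripper's body presses on something with over 40 N, if the wrist force passes 120 N, or if a joint passes its speed limit or range.

## Working session

There is one attempt and no reset: what is moved stays moved. The work goes in short steps, Python scripts to look and compute and a tool call to move; the robot and the scene stay as the last step left them, time stands still between calls to the robot, and variables do not carry over. Pictures are saved under pics/ and viewed, at most 10 in all, crops included, and the job is handed in when it is done.

Besides the shell and the picture viewer there is one more tool, called as name(argument=value, ...) on one line, values as JSON. send_rows: Moves the arm, as the interface text tells. Its arguments: {"type":"object","properties":{"motion":{"type":"array","items":{"type":"array"}}},"required":["motion"]}

```bash
mkdir -p pics
cat > h.py <<'E'
import numpy as np, cv2, pickle
from bench import *
def snap(n,f):
    o=observe(); c=camera(n); c['obs']=o
    cv2.imwrite(f'pics/{f}.png',c['pixels'][:,:,::-1]); pickle.dump(c,open(f'pics/{f}.pkl','wb')); return c
E
python3 - <<'E'
from h import *
a=snap('scene','s0');b=snap('side','d0');c=snap('wrist','w0')
print(c['obs']); print({k:v for k,v in c.items() if k not in('pixels','obs')}); print({k:v for k,v in a.items() if k not in('pixels','obs')}); print(b['world_to_cam'],hold_point_z)
E
```

```text
{'time': 0.1, 'qpos': array([ 2.58595435e-01,  3.85495594e-01,  6.76313078e-03, -4.32443470e-04,
       -1.19399143e+00, -2.58590915e-01]), 'joint_velocities': array([-0.00017855, -0.00135416,  0.00230488,  0.00018549, -0.0006064 ,
       -0.00071773]), 'joint_efforts': array([ 1.65357815e-04, -3.91689312e+01,  1.87934643e+01,  4.23187181e+00,
        1.34990664e-02, -6.93199490e-05]), 'tool_pos': array([6.24465147e+02, 1.37665882e-02, 2.21559995e+02]), 'orientation': array([-7.32066796e-04, -7.07051640e-01,  7.07161232e-01,  6.58292916e-04]), 'ft_force': array([0.49010985, 0.23291958, 0.12926511]), 'moment': array([0.02657546, 0.00364606, 0.01463929]), 'grasp_force': 0.0, 'grip_width': 0.9987074761009802}
{'fx': 346.4758030513426, 'fy': 346.4758030513426, 'cx': 325.7604602100447, 'cy': 240.04213187615534, 'hand_eye': array([[-6.83465384e-04,  9.62575385e-01,  2.71013210e-01,
         7.43486401e+01],
       [ 9.99999384e-01,  8.94884946e-04, -6.56533527e-04,
        -4.16376179e-03],
       [-8.74488655e-04,  2.71012595e-01, -9.62575404e-01,
        -1.62125861e+02],
       [ 0.00000000e+00,  0.00000000e+00,  0.00000000e+00,
         1.00000000e+00]])}
{'fx': 592.5980770019573, 'fy': 592.5980770019573, 'cx': 319.9128176662028, 'cy': 232.92070919512773, 'world_to_cam': array([[-7.66428014e-01,  6.42309475e-01, -5.16107847e-03,
         5.24186568e+02],
       [-5.40223632e-01, -6.40226985e-01,  5.46139025e-01,
         2.22959410e+02],
       [ 3.47486009e-01,  4.21364385e-01,  8.37678655e-01,
        -1.60133611e+03],
       [ 0.00000000e+00,  0.00000000e+00,  0.00000000e+00,
         1.00000000e+00]])}
[[ 9.95389814e-01 -9.39513913e-02 -1.92939097e-02 -6.17281188e+02]
 [ 6.81296222e-02  5.51014710e-01  8.31709771e-01 -3.66946923e+01]
 [-6.75090621e-02 -8.29189921e-01  5.54875303e-01 -1.26506035e+03]
 [ 0.00000000e+00  0.00000000e+00  0.00000000e+00  1.00000000e+00]] 18.700000000000003
```

View pics/s0.png

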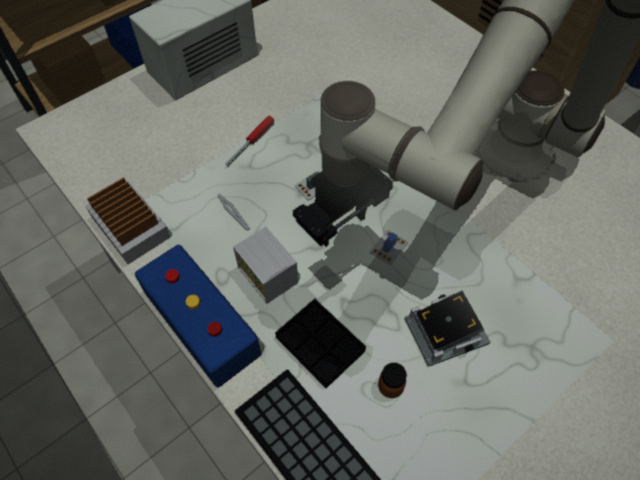

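View pics/d0.png

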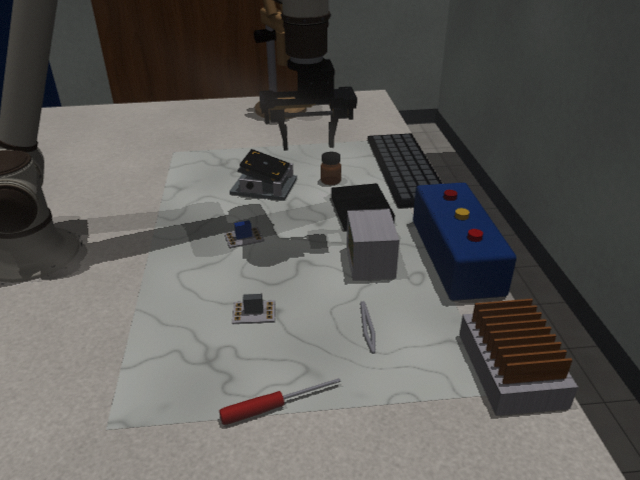

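The scene view shows the blue-gripped carrier at about (388,245) and the stage at (448,322). In the side view they are at (243,232) and (264,170). I'll enlarge both.

Run:
```python
from h import *
s=cv2.imread('pics/s0.png');d=cv2.imread('pics/d0.png')
r=lambda im,x,y,w,h:cv2.resize(im[y:y+h,x:x+w],(400,300),interpolation=cv2.INTER_CUBIC)
o=np.vstack([np.hstack([r(s,360,220,60,45),r(s,398,280,100,75+0)]),np.hstack([r(d,215,210,60,45),r(d,220,140,88,66)])])
cv2.imwrite('pics/c0.png',np.clip(o*1.3,0,255).astype('uint8'))
```

```text
(no output)
```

View pics/c0.png

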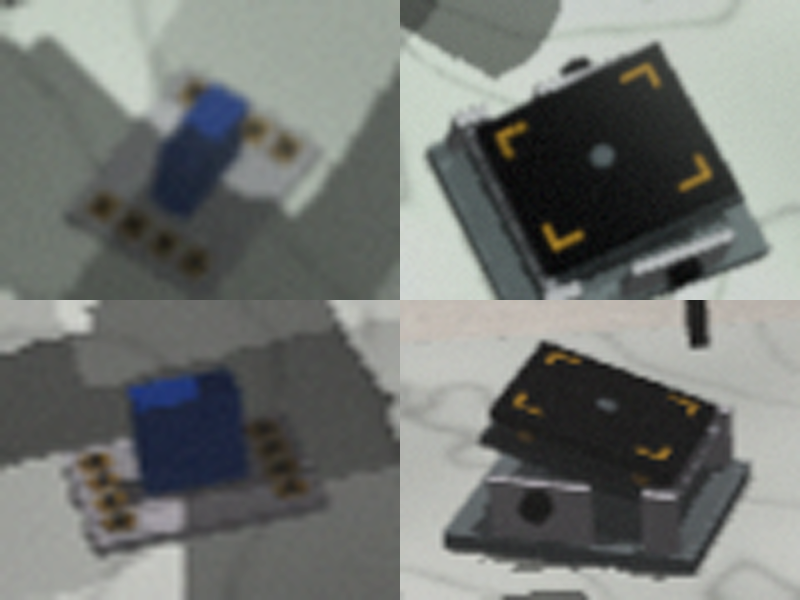

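```bash
cat >> h.py <<'E'
def P(c):
    F=np.diag([1,-1,-1.]); K=np.array([[c['fx'],0,c['cx']],[0,c['fy'],c['cy']],[0,0,1]])
    return K@F@c['world_to_cam'][:3]
def Twc(c):  # wrist camera: world_to_cam from its obs
    from scipy.spatial.transform import Rotation as R
    o=c['obs'];T=np.eye(4);T[:3,:3]=R.from_quat(np.roll(o['orientation'],-1)).as_matrix();T[:3,3]=o['tool_pos']
    return np.linalg.inv(T@c['hand_eye'])
def tri(Pa,Pb,a,b):
    X=cv2.triangulatePoints(Pa,Pb,np.array(a,float).T,np.array(b,float).T);return (X[:3]/X[3]).T
E
python3 - <<'E'
from h import *
s=pickle.load(open('pics/s0.pkl','rb'));d=pickle.load(open('pics/d0.pkl','rb'))
A=lambda l,o,k:np.array(o)+np.array(l)/k
sf=A([(202,155),(342,208),(260,42),(75,122),(150,283)],(398,280),4.)
df=A([(207,106),(142,42),(90,115),(265,187),(318,103)],(220,140),400/88)
np.set_printoptions(precision=1,suppress=True)
X=tri(P(s),P(d),sf,df);print(X)
r1=X[1]-X[4];r2=X[2]-X[3];print(np.linalg.norm(r1),np.linalg.norm(r2),np.linalg.norm(X[1]-X[2]),np.linalg.norm(X[3]-X[4]))
u=r1+r2;u/=np.linalg.norm(u);v=X[1]+X[4]-X[2]-X[3]
print('slope',np.arcsin(u[2]).round(3),'yaw of upslope',np.arctan2(u[1],u[0]).round(3),'v',np.arctan2(v[1],v[0]).round(3))
# block top, then plate corners at top edge z
print('block',tri(P(s),P(d),A([(218,110)],(360,220),20/3),A([(187,92)],(215,210),20/3)))
# plate corners: side L top(-x,+y),L bottom(-x,-y),R bottom,R top ; scene right,top,left,bottom
cs=A([(325,150),(165,68),(68,215),(215,290)],(360,220),20/3);cd=A([(70,160),(98,250),(327,200),(280,112)],(215,210),20/3)
Y=tri(P(s),P(d),cs,cd);print(Y,Y.mean(0));w=Y[2]+Y[3]-Y[0]-Y[1];print(np.arctan2(w[1],w[0]))
E
```

```text
[[533.  243.1  70. ]
 [500.4 312.5  78.5]
 [466.7 219.6  80.8]
 [561.7 180.8  49. ]
 [598.3 272.4  53. ]]
108.79469888587691 107.40369281884153 98.86852729683133 98.72684995297655
slope 0.268 yaw of upslope 2.753 v 1.207
block [[469.1   5.4  41.3]]
[[427.7  27.3   1.5]
 [443.4 -35.7   3. ]
 [517.3 -12.2   3. ]
 [500.9  45.    4.4]] [472.3   6.1   3. ]
0.27298526942420387
```

View pics/w0.png

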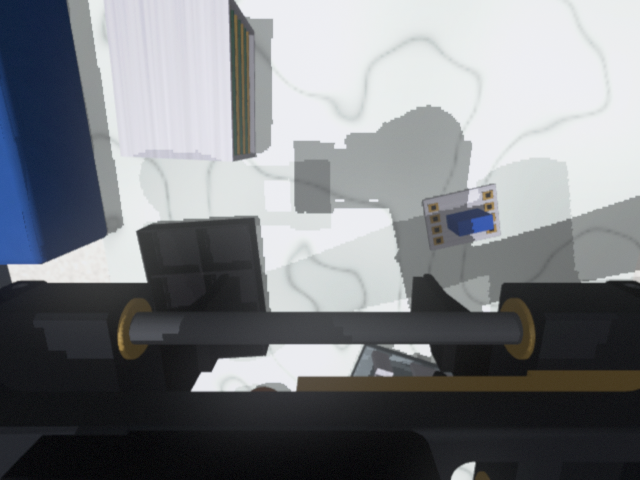

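Measured: carrier at about (471, 6), yaw 0.27, block top z 41 mm (matches 41). Face centre is about (533, 243, 70), slope 0.27, upslope yaw 2.76. The wrist view shows the carrier at (465,222) on clear ground, so I'll move above it.

send_rows(motion=[[0.087,[-0.0015,0.038,0],[0,0,0]],[0.087,[-0.0015,0.038,0],[0,0,0]],[0.087,[-0.0015,0.038,0],[0,0,0]],[0.087,[-0.0015,0.038,0],[0,0,0]],[0.087,[0,0,0.02],[0,0,0.12]],[0.087,[0,0,0.02],[0,0,0.12]],[0.087,[0,0,0.02],[0,0,0.12]],[0.087,[0,0,0.02],[0,0,0.12]]])

```text
time: 0.82
tool_pos: [472.7, 6.1, 142.1]
orientation: [0.001, -0.516, 0.856, -0.0]
ft_force: [0.4, 0.2, -1.1]
grip_width: 0.997
grasp_force: 0.0
```

send_rows(motion=[[0.087,[0,0,0],[0,0,0.12]],[0.087,[0,0,0],[0,0,0.12]],[0.087,[0,0,0],[0,0,0.12]],[0.087,[0,0,0],[0,0,0.12]],[0.087,[0,0,0],[0,0,0.12]],[0.087,[0,0,0],[0,0,0.12]],[0.087,[0,0,0],[0,0,0.1]],[0.087,[0,0,0],[0,0,0]]])

```text
time: 1.48
tool_pos: [472.8, 6.0, 142.4]
orientation: [-0.0, -0.134, 0.991, 0.0]
ft_force: [0.3, -0.4, -0.6]
grip_width: 1.0
grasp_force: 0.0
```

```bash
cat >> h.py <<'E'
def pose(o=None):
    from scipy.spatial.transform import Rotation as R
    o=o or observe(); return np.array(o['tool_pos']),R.from_quat(np.roll(o['orientation'],-1)).as_matrix()
def todo(pos,Rt):
    "tool-frame shift mm and rotvec from now to target"
    from scipy.spatial.transform import Rotation as R
    p,r=pose(); return r.T@(np.array(pos)-p), R.from_matrix(r.T@Rt).as_rotvec()
def down(yaw_y):
    y=np.array([np.cos(yaw_y),np.sin(yaw_y),0]);z=np.array([0,0,-1.]);return np.c_[np.cross(y,z),y,z]
E
python3 - <<'E'
from h import *
np.set_printoptions(precision=3,suppress=True)
c=snap('wrist','w1');print(pose(),observe()['time'],observe()['qpos']);print(todo((471,6,60),down(1.84)))
E
```

```text
(array([472.801,   5.988, 142.389]), array([[-0.963, -0.269, -0.   ],
       [-0.269,  0.963, -0.   ],
       [ 0.   ,  0.   , -1.   ]])) 1.5333 [ 0.357  0.208 -0.47  -0.    -0.893 -1.655]
(array([ 1.697,  0.494, 82.39 ]), array([ 0.   , -0.   ,  0.004]))
```

View pics/w1.png

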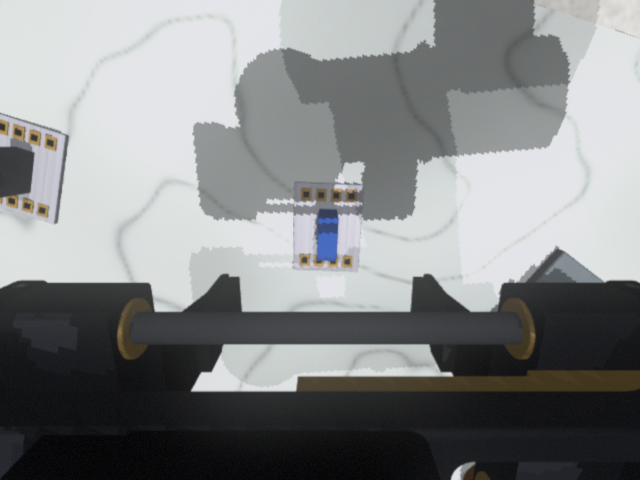

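The carrier sits square in the wrist view: plate cols 294–362, rows 182–270, block at col 327. I'll check the along-plate centre.

Run:
```python
from h import *
c=pickle.load(open('pics/w1.pkl','rb'));T=np.linalg.inv(Twc(c));p,r=pose(c['obs'])
for u,v,z in((294,182,5),(362,182,5),(294,270,5),(362,270,5)):
    d=T[:3,:3]@np.array([(u-c['cx'])/c['fx'],-(v-c['cy'])/c['fy'],-1]);o=T[:3,3];X=o+d*(z-o[2])/d[2];print(X.round(1),(r.T@(X-p)).round(1))
```

```text
[439.6 -31.5   5. ] [ 41.9 -27.3 137.4]
[424.1  24.7   5. ] [ 41.8  31.  137.4]
[517.5 -12.1   5. ] [-38.4 -29.4 137.3]
[501.   48.2   5. ] [-38.5  33.2 137.4]
```

send_rows(motion=[[0.087,[0.0017,0.0015,0.03],[0,0,0]],[0.087,[0,0,0.03],[0,0,0]],[0.087,[0,0,0.03],[0,0,0]],[0.087,[0,0,0.025],[0,0,0]],[0.087,[0,0,0.015],[0,0,0]],[0.087,[0,0,0],[0,0,0]],[0.0,[0,0,0],[0,0,0]],[0.0,[0,0,0],[0,0,0]]])

```text
time: 2.2
tool_pos: [471.9, 7.3, 13.4]
orientation: [0.001, -0.136, 0.991, 0.0]
ft_force: [0.7, 0.2, 0.1]
grip_width: 0.921
grasp_force: 0.0
```

send_rows(motion=[[0.0,[0,0,0],[0,0,0]],[0.0,[0,0,0],[0,0,0]],[0.0,[0,0,0],[0,0,0]],[0.0,[0,0,0],[0,0,0]]])

```text
time: 2.53
tool_pos: [471.3, 7.2, 13.3]
orientation: [0.001, -0.135, 0.991, 0.0]
ft_force: [0.3, 0.5, 0.1]
grip_width: 0.632
grasp_force: 0.0
```

send_rows(motion=[[0.0,[0,0,0],[0,0,0]],[0.0,[0,0,0],[0,0,0]],[0.0,[0,0,0],[0,0,0]],[0.0,[0,0,0],[0,0,0]],[0.0,[0,0,0],[0,0,0]],[0.0,[0,0,0],[0,0,0]],[0.0,[0,0,0],[0,0,0]],[0.0,[0,0,0],[0,0,0]]])

```text
time: 3.2
tool_pos: [470.9, 7.0, 12.5]
orientation: [-0.0, -0.135, 0.991, -0.0]
ft_force: [0.2, -0.2, -0.2]
grip_width: 0.183
grasp_force: 29.8
```

Gripped (0.183 × 87 = 15.9 mm wide). Next: lift, then turn.

send_rows(motion=[[0.0,[0,0,-0.02],[0,0,0]],[0.0,[0,0,-0.035],[0,0,0]],[0.0,[0,0,-0.04],[0,0,0]],[0.0,[0,0,-0.04],[0,0,0]],[0.0,[0,0,-0.03],[0,0,0]],[0.0,[0,0,0],[0,0,0.11]],[0.0,[0,0,0],[0,0,0.11]],[0.0,[0,0,0],[0,0,0.11]]])

```text
time: 3.87
tool_pos: [470.5, 7.1, 178.0]
orientation: [0.0, 0.033, 0.999, 0.0]
ft_force: [-0.6, -0.0, -1.7]
grip_width: 0.183
grasp_force: 29.8
```

send_rows(motion=[[0.0,[0,0,0],[0,0,0.11]],[0.0,[0,0,0],[0,0,0.11]],[0.0,[0,0,0],[0,0,0.1]],[0.0,[0,0,0],[0,0,0]],[0.0,[0,0,0],[0,0,0]]])

```text
time: 4.28
tool_pos: [470.5, 6.9, 177.2]
orientation: [-0.0, 0.187, 0.982, -0.0]
ft_force: [0.6, 0.9, -1.6]
grip_width: 0.178
grasp_force: 29.8
```

```bash
cat >> h.py <<'E'
def face(s,psi):
    u=np.array([np.cos(s)*np.cos(psi),np.cos(s)*np.sin(psi),np.sin(s)]);ys=np.array([-np.sin(psi),np.cos(psi),0]);n=np.cross(u,ys)
    return u,n,np.c_[u,-ys,-n]
E
python3 - <<'E'
from h import *
np.set_printoptions(precision=3,suppress=True)
o=observe();print(o['time'],o['qpos'],o['ft_force'],o['moment'],o['grasp_force'])
u,n,R=face(.268,2.765); F=np.array([533,243,70])
print(n,pose(),todo(F+n*80,R), todo(F+n*80,down(1.194)))
E
```

```text
4.2833 [ 0.361  0.164 -0.425 -0.    -0.983 -2.308] [ 0.629  0.876 -1.648] [-0.018 -0.11  -0.008] 29.844653941690922
[ 0.246 -0.097  0.964] (array([470.535,   6.948, 177.214]), array([[-0.93 ,  0.368, -0.001],
       [ 0.368,  0.93 , -0.   ],
       [ 0.001, -0.   , -1.   ]])) (array([  7.551, 242.493,  29.978]), array([-0.   ,  0.267, -0.   ])) (array([  7.551, 242.493,  29.978]), array([-0.   , -0.001,  0.   ]))
```

send_rows(motion=[[0.0,[0,0.03,0],[0,0,0]],[0.0,[0,0.03,0],[0,0,0]],[0.0,[0,0.03,0],[0,0,0]],[0.0,[0,0.02,0],[0,0,0]],[0.0,[0,0,0],[0,0,0]],[0.0,[0,0,0],[0,0,0]],[0.0,[0,0,0],[0,0,0]],[0.0,[0,0,0],[0,0,0]]])

```text
time: 4.95
tool_pos: [511.1, 108.4, 177.4]
orientation: [-0.0, 0.188, 0.982, -0.0]
ft_force: [-0.5, -0.0, -1.1]
grip_width: 0.182
grasp_force: 29.8
```

Run:
```python
from h import *
c=snap('wrist','w2');i=cv2.imread('pics/w2.png')
M=P({**c,'world_to_cam':Twc(c)})@np.array([533,243,70,1]);m=M[:2]/M[2];print(m)
x,y=int(np.clip(m[0]-133,0,373)),int(np.clip(m[1]-100,0,280));print(x,y)
cv2.imwrite('pics/w2c.png',cv2.resize(i[y:y+200,x:x+267],(800,600),interpolation=cv2.INTER_CUBIC))
```

```text
[496.22352926 201.94343158]
363 101
```

View pics/w2c.png

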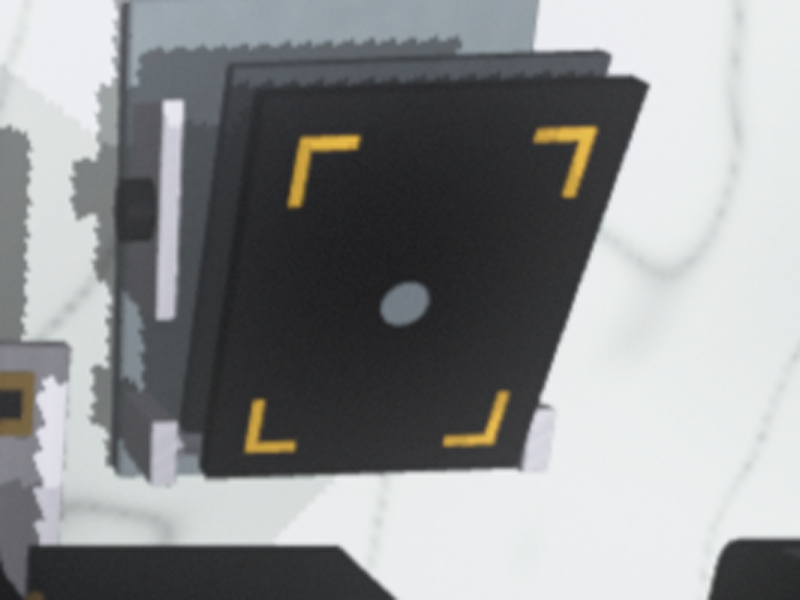

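The crop (3×, offset 363,101) shows the whole face clearly: corners (258,90), (648,82), (522,467), (205,472), dot at (405,304). I'll fit the pose across the three cameras.

Run:
```python
from h import *
from scipy.optimize import least_squares
np.set_printoptions(precision=3,suppress=True)
s,d,w=[pickle.load(open(f'pics/{k}.pkl','rb')) for k in('s0','d0','w2')]
w['world_to_cam']=Twc(w)
A=lambda l,o,k:np.array(o)+np.array(l)/k
# order: centre, (u+,t-),(u+,t+),(u-,t+),(u-,t-); t=tool y (yaw 1.19)
wf=A([(405,304),(258,90),(648,82),(522,467),(205,472)],(363,101),2.996)
wm=A([(302,138),(597,127),(490,443),(246,452)],(363,101),2.996)
sf=A([(202,155),(260,42),(342,208),(150,283),(75,122)],(398,280),4.)
df=A([(207,106),(90,115),(142,42),(318,103),(265,187)],(220,140),400/88)
q=np.array([(1,-1),(1,1),(-1,1),(-1,-1)])
def pts(x):
    u,n,R=face(x[3],x[4]);B=R[:,:2]
    f=lambda a,b:x[:3]+(q*[a,b])@B.T
    return np.vstack([x[:3],f(55,45)]),f(x[5],x[6])
def pr(c,X):
    h=np.c_[X,np.ones(len(X))]@P(c).T;return h[:,:2]/h[:,2:]
def res(x,use):
    a,m=pts(x);r=[]
    if 'w' in use:r+=[pr(w,a)-wf,pr(w,m)-wm]
    if 's' in use:r+=[pr(s,a)-sf]
    if 'd' in use:r+=[pr(d,a)-df]
    r=np.vstack(r).ravel();return r
for use in('w','sd','wsd'):
    x=least_squares(res,[533,243,70,.27,2.76,42,32],args=(use,),loss='soft_l1');print(use,x.x,np.sqrt(np.mean(res(x.x,use)**2)))
    J=x.jac
    if use!='sd':print(np.sqrt(np.diag(np.linalg.inv(J.T@J)))*.5)
print(todo(x.x[:3]+face(*x.x[3:5])[1]*60,face(*x.x[3:5])[2]))
```

```text
w [533.6   244.407  69.581   0.281   2.798  45.128  34.806] 1.132484862514753
[0.377 0.526 1.184 0.01  0.005 0.339 0.289]
sd [531.97  245.412  67.132   0.268   2.776  42.     32.   ] 1.3188178833036726
wsd [533.567 244.925  68.615   0.271   2.791  44.992  34.952] 1.3375300659003786
[0.235 0.325 0.631 0.008 0.004 0.331 0.262]
(array([ 13.766, 135.692,  51.036]), array([ 0.004,  0.27 , -0.029]))
```

Consistent: face centre (533.5, 244.7, 69), slope about 0.275, yaw 2.793. Next: move over the face and tilt.

send_rows(motion=[[0.0,[0.0035,0.034,0],[0,0,0]],[0.0,[0.0035,0.034,0],[0,0,0]],[0.0,[0.0035,0.034,0],[0,0,0]],[0.0,[0.0035,0.034,0],[0,0,0]],[0.0,[0,0,0.025],[0,0,-0.029]],[0.0,[0,0,0.02],[0,0.1,0]],[0.0,[0,0,0],[0,0.1,0]],[0.0,[0,0,0],[0,0.075,0]]])

```text
time: 5.67
tool_pos: [548.5, 240.2, 131.5]
orientation: [-0.138, 0.172, 0.975, 0.024]
ft_force: [0.5, -0.4, -1.0]
grip_width: 0.18
grasp_force: 29.8
```

send_rows(motion=[[0.0,[0,0,0],[0,0,0]],[0.0,[0,0,0],[0,0,0]],[0.0,[0,0,0],[0,0,0]]])

```text
time: 5.92
tool_pos: [548.7, 240.1, 132.7]
orientation: [-0.134, 0.173, 0.975, 0.024]
ft_force: [-0.8, 0.0, -1.6]
grip_width: 0.182
grasp_force: 29.8
```

```bash
cat >> h.py <<'E'
F=np.array([533.5,244.8,69]);S=(.275,2.793)
def rep(st=S,gap=12.5):
    np.set_printoptions(precision=3,suppress=True)
    o=observe();p,r=pose(o);u,n,R=face(*st)
    print(o['time'],'todo',*todo(F+n*gap,R)); f,m=r.T@o['ft_force'],r.T@o['moment']
    print('tool force',f,'moment',m,'grip',o['grip_width'],o['grasp_force'],'slope',np.arccos(-r[2,2]),'height',n@(p-F)-12.5)
E
python3 - <<'E'
from h import *
rep();print(observe()['qpos']);snap('side','d1');snap('wrist','w3')
i=cv2.imread('pics/d1.png')[110:210,200:333];j=cv2.imread('pics/w3.png')
cv2.imwrite('pics/c1.png',np.hstack([cv2.resize(i,(400,300)),cv2.resize(j,(400,300))]))
E
```

```text
5.9167 todo [-1.893 -0.765 53.102] [ 0.     0.001 -0.002]
tool force [ 0.304 -0.278  1.754] moment [ 0.071 -0.793  0.066] grip 0.18244370563431445 29.844515277072787 slope 0.2739075195510596 height 53.099710294093995
[ 0.563  0.524  0.056 -0.225 -1.28  -2.401]
```

View pics/c1.png

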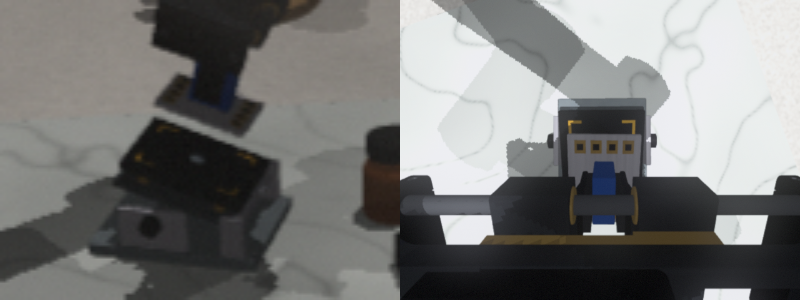

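The carrier hangs parallel to the face and centred between the marks. Approach to about 8 mm, then feel.

send_rows(motion=[[0.0,[-0.0019,-0.0008,0.012],[0,0,0]],[0.0,[0,0,0.015],[0,0,0]],[0.0,[0,0,0.012],[0,0,0]],[0.0,[0,0,0.006],[0,0,0]],[0.0,[0,0,0],[0,0,0]],[0.0,[0,0,0],[0,0,0]]])

```text
time: 6.52
tool_pos: [538.9, 243.8, 89.4]
orientation: [-0.135, 0.172, 0.976, 0.024]
ft_force: [0.8, -0.2, -1.2]
grip_width: 0.18
grasp_force: 29.8
```

```bash
python3 -c "
from h import *
rep()"
```

```text
6.5167 todo [-0.35  -0.887  8.548] [ 0.     0.001 -0.   ]
tool force [-1.155  0.132  0.967] moment [ 0.028 -0.81   0.028] grip 0.18035691537969986 29.84450531657785 slope 0.2741033262443779 height 8.548160959843656
```

send_rows(motion=[[0.0,[0,0,0.0015],[0,0,0]],[0.0,[0,0,0.0015],[0,0,0]],[0.0,[0,0,0.001],[0,0,0]],[0.0,[0,0,0],[0,0,0]],[0.0,[0,0,0],[0,0,0]]])

```text
time: 6.93
tool_pos: [538.1, 243.9, 85.0]
orientation: [-0.135, 0.173, 0.975, 0.024]
ft_force: [-0.7, 0.7, -1.7]
grip_width: 0.179
grasp_force: 29.8
```

```bash
python3 -c "
from h import *
rep()"
```

```text
6.9333 todo [ 0.094 -0.686  4.145] [ 0.001  0.    -0.002]
tool force [0.41  0.386 1.909] moment [ 0.009 -0.77  -0.052] grip 0.1790156681680154 29.84435375779867 slope 0.274803880338621 height 4.145060705614249
```

send_rows(motion=[[0.0,[0,-0.0005,0.001],[0,0,0]],[0.0,[0,0,0.001],[0,0,0]],[0.0,[0,0,0],[0,0,0]],[0.0,[0,0,0],[0,0,0]]])

```text
time: 7.27
tool_pos: [537.4, 243.6, 83.2]
orientation: [-0.135, 0.172, 0.975, 0.024]
ft_force: [0.3, -0.3, -0.3]
grip_width: 0.179
grasp_force: 29.8
```

```bash
python3 -c "
from h import *
rep()"
```

```text
7.2667 todo [ 0.119 -0.199  2.279] [ 0.     0.    -0.001]
tool force [-0.46  -0.143  0.227] moment [ 0.135 -0.801 -0.094] grip 0.1790376149870051 29.84579063951969 slope 0.2746653487297297 height 2.2794502790171496
```

send_rows(motion=[[0.0,[0,0,0.001],[0,0,0]],[0.0,[0,0,0],[0,0,0]],[0.0,[0,0,0],[0,0,0]]])

```text
time: 7.52
tool_pos: [537.3, 243.7, 82.3]
orientation: [-0.135, 0.172, 0.975, 0.024]
ft_force: [0.7, -0.7, 1.7]
grip_width: 0.185
grasp_force: 29.8
```

```bash
python3 -c "
from h import *
rep()"
```

```text
7.5167 todo [ 0.16  -0.217  1.395] [ 0.001  0.001 -0.001]
tool force [-0.372 -0.449 -1.897] moment [ 0.236 -0.763 -0.004] grip 0.18483235113897614 29.847529898397624 slope 0.2744678891743457 height 1.3954356044313645
```

send_rows(motion=[[0.0,[0,0,0.001],[0,0,0]],[0.0,[0,0,0],[0,0,0]],[0.0,[0,0,0],[0,0,0]]])

```text
time: 7.77
tool_pos: [537.0, 243.8, 81.4]
orientation: [-0.135, 0.173, 0.975, 0.024]
ft_force: [0.7, -0.7, 2.6]
grip_width: 0.178
grasp_force: 29.8
```

```bash
python3 -c "
from h import *
rep()"
```

```text
7.7667 todo [ 0.169 -0.219  0.402] [ 0.001  0.001 -0.001]
tool force [-0.208 -0.447 -2.801] moment [ 0.306 -0.741 -0.037] grip 0.17810354228500272 29.848819440230727 slope 0.27443704121641416 height 0.40190599281984696
```

Contact is made (about 4 N), but the x moment suggests the pressure is off toward −y. I'll average the readings.

```bash
cat >> h.py <<'E'
def feel(k=10):
    np.set_printoptions(precision=3,suppress=True);L=[]
    for _ in range(k):
        camera('side');o=observe();p,r=pose(o);L.append(np.r_[r.T@o['ft_force'],r.T@o['moment'],face(*S)[1]@(p-F)-12.5])
    print(np.mean(L,0),'sd',np.std(L,0)); print(observe()['time'],'slope',np.arccos(-r[2,2]))
E
python3 -c "
from h import *
feel()"
```

```text
[-0.794 -0.913 -3.419  0.301 -0.785 -0.013  0.233] sd [0.936 0.341 0.493 0.025 0.059 0.026 0.087]
8.2667 slope 0.2745509573524901
```

send_rows(motion=[[0.0,[0,0,0],[0.015,0,0]],[0.0,[0,0,0],[0,0,0]],[0.0,[0,0,0],[0,0,0]]])

```text
time: 8.52
tool_pos: [537.0, 243.9, 81.0]
orientation: [-0.136, 0.171, 0.976, 0.016]
ft_force: [1.6, -1.5, 3.7]
grip_width: 0.183
grasp_force: 29.8
```

```bash
python3 -c "
from h import *
feel()"
```

```text
[-1.292 -0.798 -3.778  0.066 -0.968 -0.002  0.101] sd [0.477 0.544 0.383 0.043 0.044 0.029 0.013]
9.0167 slope 0.275041433554997
```

send_rows(motion=[[0.0,[0,0,0],[-0.004,0.025,0]],[0.0,[0,0,0],[0,0,0]],[0.0,[0,0,0],[0,0,0]]])

```text
time: 9.27
tool_pos: [536.7, 243.9, 80.9]
orientation: [-0.148, 0.172, 0.974, 0.021]
ft_force: [0.1, -0.7, 3.6]
grip_width: 0.183
grasp_force: 29.9
```

```bash
python3 -c "
from h import *
feel()"
```

```text
[-0.425 -0.737 -3.753  0.087 -1.059  0.044 -0.007] sd [0.478 0.612 0.408 0.03  0.045 0.013 0.029]
9.7667 slope 0.3001635065110572
```

send_rows(motion=[[0.0,[0,0,0],[0,-0.05,0]],[0.0,[0,0,0],[0,0,0]],[0.0,[0,0,0],[0,0,0]]])

```text
time: 10.02
tool_pos: [536.5, 243.9, 81.6]
orientation: [-0.124, 0.172, 0.977, 0.016]
ft_force: [1.0, -2.0, 4.6]
grip_width: 0.178
grasp_force: 29.9
```

```bash
python3 -c "
from h import *
feel()"
```

```text
[ 1.146 -0.456 -5.352 -0.018 -0.156 -0.036 -0.041] sd [0.67  0.36  0.575 0.037 0.114 0.038 0.121]
10.5167 slope 0.25179177259232083
```

The pressure centre moves from the low edge at 0.300 to the upper edge at 0.252, and balances near 0.278, which agrees with the vision fit. Setting that.

send_rows(motion=[[0.0,[0,0,0],[0,0.027,0]],[0.0,[0,0,0.0003],[0,0,0]],[0.0,[0,0,0],[0,0,0]],[0.0,[0,0,0],[0,0,0]]])

```text
time: 10.85
tool_pos: [536.7, 243.9, 80.5]
orientation: [-0.137, 0.172, 0.975, 0.019]
ft_force: [-0.0, -1.2, 4.8]
grip_width: 0.185
grasp_force: 29.9
```

Run:
```python
from h import *
feel();rep((.278,2.793))
snap('side','d2');snap('wrist','w4');snap('scene','s2')
i=cv2.imread('pics/d2.png')[115:205,210:330];j=cv2.imread('pics/w4.png')[110:410,160:560];k=cv2.imread('pics/s2.png')[270:360,390:510]
r=lambda m:cv2.resize(m,(400,300),interpolation=cv2.INTER_CUBIC)
cv2.imwrite('pics/c2.png',np.vstack([np.hstack([r(i),r(k)]),np.hstack([r(j),r(j[:100,60:194])])]))
```

```text
[-0.09  -0.093 -4.217 -0.108 -0.569 -0.    -0.288] sd [0.354 0.438 0.544 0.024 0.047 0.027 0.036]
11.35 slope 0.2769960370786448
11.35 todo [-0.008 -0.244 -0.258] [-0.01   0.001 -0.002]
tool force [ 0.172 -0.293 -3.897] moment [-0.093 -0.551 -0.016] grip 0.18168215774756702 29.926820076070726 slope 0.2769960370786448 height -0.26072060578096057
```

View pics/c2.png

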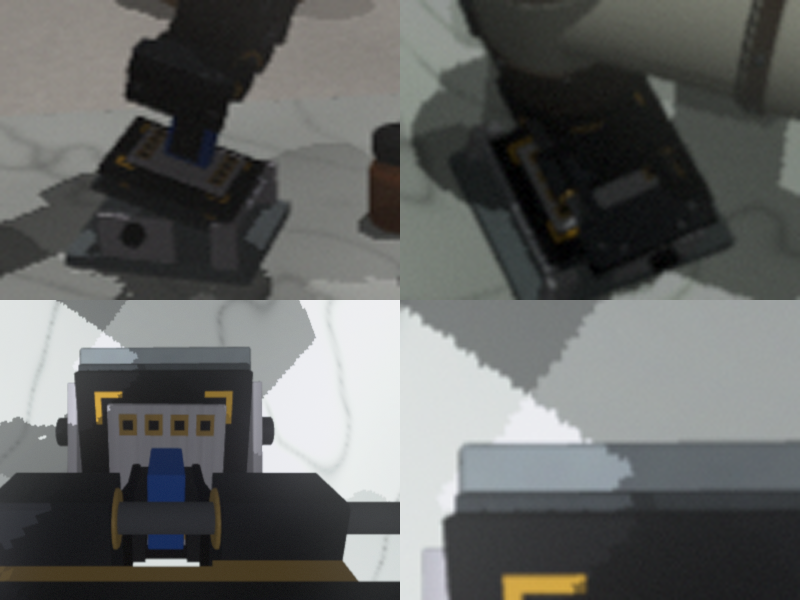

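The wrist view shows the plate inside the marks, about 2 mm gap at the top and about 1 mm off sideways. The moments show slight upper-edge and +y loading, so I'll trim pitch and roll.

send_rows(motion=[[0.0,[0,0,0],[-0.005,0.01,0]],[0.0,[0,0,0],[0,0,0]],[0.0,[0,0,0],[0,0,0]],[0.0,[0,0,0],[0,0,0]]])

```text
time: 11.83
tool_pos: [536.8, 243.8, 80.6]
orientation: [-0.141, 0.172, 0.975, 0.022]
ft_force: [2.2, -0.5, 3.8]
grip_width: 0.18
grasp_force: 29.9
```

```bash
python3 -c "
from h import *
feel()"
```

```text
[-1.017 -0.004 -3.833 -0.072 -0.917  0.004 -0.301] sd [0.564 0.555 0.497 0.043 0.059 0.042 0.033]
12.3333 slope 0.2868052093283074
```

Pressure is now well within the plate footprint. I'll ease off slightly so the sink stays under 2 mm, hold, and hand in.

send_rows(motion=[[0.0,[0,0,-0.0007],[-0.002,0.002,0]],[0.0,[0,0,0],[0,0,0]],[0.0,[0,0,0],[0,0,0]],[0.0,[0,0,0],[0,0,0]],[0.0,[0,0,0],[0,0,0]],[0.0,[0,0,0],[0,0,0]],[0.0,[0,0,0],[0,0,0]],[0.0,[0,0,0],[0,0,0]]])

```text
time: 13.0
tool_pos: [536.9, 243.7, 81.3]
orientation: [-0.142, 0.172, 0.974, 0.023]
ft_force: [1.5, -1.3, 0.4]
grip_width: 0.182
grasp_force: 29.9
```

```bash
python3 -c "
from h import *
feel(12);rep();print(finish_job())"
```

```text
[-2.095 -0.123 -2.446  0.021 -1.335  0.015  0.396] sd [0.4   0.534 0.477 0.038 0.046 0.025 0.013]
13.6 slope 0.28897615396215276
13.6 todo [ 0.052 -0.145  0.408] [-0.004 -0.014 -0.002]
tool force [-2.181 -0.69  -2.697] moment [ 0.089 -1.43   0.016] grip 0.18405276637663928 29.91988353431225 slope 0.28897615396215276 height 0.4065199312874146
the job is handed in; nothing more can be done
None
```

I handed the job in with the blue-gripped carrier still gripped at about 30 N and pressed on the stage face with about 4 N by my estimate, tilted to about 0.289 rad and inside the yellow marks; no verdict was returned, and in the last reading, after I eased off, the load had shifted toward one edge of the plate.

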